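Power the demagnetiser and hold the watch over its coil

TASK

First set the yellow battery into the open end of the blue demagnetiser's shoe, slide it fully home until the detent snaps in, and let go of it. Then pick up the steel watch with the blue dial by its grey holder, lift it clear over the white organiser, and hold it level, still and centred about 1 cm above the white coil pad, the holder's long side along the pad's long side, never touching the demagnetiser. Finish while still holding it there, and leave the other watch and everything else on the bench where they are.

Things in the scene. Friction and masses are not known exactly. Their poses are not given: they have to be found in the camera images.
- demag: Demagnetiser: fixed blue box 90 (x) by 120 (y) by 46 mm high, white coil pad on top, grey and black battery shoe on the bench along its -x side (from the box out to x = -175 mm). Origin: centre of the box's underside on the bench, z up. Place and yaw vary.
- pad (a point): Centre of the top face of the white coil pad, 50 mm above the bench, level, the highest part of the demagnetiser (the battery at home reaches 48 mm). The pad is 86 mm long along the demagnetiser's y, 62 mm along its x, with an orange line along each long side.
- shoe_mouth (a point): Where the middle of the battery's underside goes when it is set down in the open flared entry of the shoe: on the shoe's floor, 6 mm above the bench, demagnetiser x = -150 mm. From here it slides along the demagnetiser's +x. The flares reach 13 mm above the bench and leave about 4 mm either side of the battery's leading end here.
- shoe_home (a point): Where the middle of the battery's underside lies at home: 74 mm along +x from shoe_mouth, floor 6 mm above the bench, battery's end 1 mm from the blue box. Side walls leave the flange 1.5 mm each side; lips over demagnetiser x -100 to -60 mm, 2 mm above the flange, tops 17.5 mm above the bench, 39 mm apart: the battery must slide in.
- detent (a joint): Spring detent: steel ball standing 2 mm out of the shoe's floor at shoe_home. Value: how far it is pressed down, m; 0 = out, about 0.002 while the battery rides on it, near 0 again once snapped into the groove in the battery's underside at home. Pushing the battery over it takes about 3 to 10 N.
- battery: Battery pack, yellow, black base and top panel, 0.18 kg. Origin: centre of underside, z up, x long. Flange 60 (x) by 44 (y) by 6 mm high; yellow body above it 58 by 36 mm, top at 42 mm. Detent groove across the middle underneath; either end may go in first. Grip the body across its 36 mm, fingertips 15 mm or more above the underside to pass over the shoe's lips.
- watch_blue: The watch to demagnetise: steel watch, blue dial, fixed in a flat grey holder, 0.16 kg in all. Origin: centre of the holder's underside, z up, x = holder's long direction (12-6 line). Holder block 64 (x) by 48 (y) by 18 mm high; watch (38 mm diameter, top at 28 mm) and two 9 mm jaws stand on it. Grip the block's long sides, 48 mm apart.
- watch_gold: Another watch, gold case and dark green dial, in an identical holder of the same size and axes. Not to be moved. The two watches swap places between runs.
- organiser: White desk organiser basket filled with boxes, fixed, 280 (x) by 50 (y) mm, 70 mm high at its highest box. It stands between the watches and the demagnetiser. Origin: centre of its underside, on the bench.
- oil: White oil bottle, 32 mm diameter, 65 mm high, origin at its underside. Bystander.
- jar: Amber jar with black cap, 54 mm diameter, 40 mm high, origin at its underside. Bystander.
- drivers: Round black stand with five upright screwdrivers, 64 mm diameter, 85 mm high, origin at its underside. Bystander.
- tweezers: Steel tweezers lying along their own x, 120 mm long, 8 mm high. Bystander.
- loupe: Black eye loupe, 38 mm diameter, 30 mm high, origin at its underside. Bystander.
- caseback: Steel ring (watch case part), 40 mm diameter, 7 mm high, origin at its underside. Bystander.
Mind the look-alikes: they are no part of the job. Leave any turquoise look-alike of the battery alone. What is shaped like the watch_blue but pink is not meant.

How it is judged:
On the way, in this order (a step that is already met when the one before it is completed fails the run):
1. the battery is home in the shoe, on the detent, and released (x of battery in the frame of shoe_home between -0.003 and 0.003 m and y of battery in the frame of shoe_home between -0.003 and 0.003 m and z of battery in the frame of shoe_home between -0.002 and 0.002 m and angle between battery's own z axis and vertical below 0.08 rad and value of joint detent below 0.0012 m and contact force between the fingers and battery below 0.1 N), for 0.2 s.
2. the blue-dial watch is lifted above the organiser (height (world z) of watch_blue above 0.072 m and contact force between the fingers and watch_blue above 0.5 N), for 0.1 s.
At the end, for the whole second after the job is handed in: Fingers hold the blue-dial watch still: underside 3-22 mm above the pad, within 10 mm of its centre, long sides within 0.15 rad, tilt < 0.12 rad, touching only the fingers. Battery home within 3 mm, detent snapped in, released. Other loose things within 30 mm of their starts (all of step 1 and horizontal distance between watch_blue and pad below 0.01 m and z of watch_blue in the frame of pad between 0.003 and 0.022 m and angle between the x axis of watch_blue and the y axis of demag, either way round below 0.15 rad and angle between watch_blue's own z axis and vertical below 0.12 rad and contact force between the fingers and watch_blue above 0.5 N and contact force between watch_blue and demag below 0.05 N and contact force between watch_blue and battery below 0.05 N and contact force between watch_blue and watch_gold below 0.05 N and linear speed of watch_blue below 0.02 m/s and angular speed of watch_blue below 0.2 rad/s and distance of each of watch_gold, oil, jar, drivers, tweezers, loupe, caseback from where it was at the start of the episode below 0.03 m); the arm keeps its last pose, push and grip.
It fails at once if the blue-dial watch or its holder touches the demagnetiser (contact force between watch_blue and demag above 0.3 N).
It fails at once if the organiser is bumped by the watch or the robot (over 3 N) (contact force between any of watch_blue, the arm, the fingers and organiser above 3 N).
It fails at once if the watch is tipped more than about 45 degrees (angle between watch_blue's own z axis and vertical above 0.8 rad).
It fails at once if another thing on the bench is shifted more than 30 mm or the other watch is taken (distance of any of watch_gold, oil, jar, drivers, tweezers, loupe, caseback from where it was at the start of the episode above 0.03 m).
It also fails if it takes over 59 s, if anything falls off the work surface, if the arm or the gripper's body presses on something with over 40 N, if the wrist force passes 120 N, or if a joint passes its speed limit or range.

ROBOT

A 7-joint arm with a two-finger parallel gripper is mounted at the origin on the work surface. World frame = base frame: x ahead of the robot, y to its left, z up, the work surface at z = 0. Lengths are in m, angles in rad, forces in N, time in s.
With the tool pointing down it reaches from about 0.35 to 0.9 m from the base axis. Payload 7.2 kg.
Tool frame: the origin (TCP) lies midway between the tips of the shut fingers; the grasp point (between the pads) lies 19 mm behind it; z points along the fingers, y is the line along which they close (so a half turn about z gives the same grasp; the last joint's range is limited). The gripper opens to 88 mm and grips with 3 to 60 N. Pads are 20 mm wide; open, the fingers measure 115 mm over their backs; the gripper's body (75 mm by 178 mm) begins 61 mm behind the grasp point.
Start: joints at [1.15, 0.411, -0.013, 1.596, 0.006, 1.134, -0.082], TCP at [0.216, -0.587, 0.223] pointing down, gripper open.
Joint ranges: [-2.95, 2.95], [-0.29, 1.99], [-1.47, 1.44], [0.14, 2.54], [-1.03, 4.17], [0.13, 1.85], [-2.86, 2.86]. Speed limits (rad/s): [2.39, 2.39, 3.01, 3.01, 3.14, 3.14, 3.14].

INTERFACE

Orientations are given as [roll, pitch, yaw] about the fixed x, y, z axes, in that order (R = Rz(yaw) Ry(pitch) Rx(roll)).
In Python, from bench import bot gives the robot as it stands. The module is installed in compiled form; this text tells all that it offers.
- The arm moves only by the tool servo_tool, never from a script. Its argument "targets" is a list of rows, each an object of numbers: "x", "y", "z": the shift along the world's x, y, z scaled (see below); "rx", "ry", "rz": the turn, a rotation vector about the world's x, y, z scaled (see below). In form: [{"x": .., "y": .., "z": .., "rx": .., "ry": .., "rz": ..}, ...]. A call has 1 to 5 rows; each row shifts and turns the commanded pose from where the row before left it; what a row does not reach is not made up. The controller multiplies each number of a shift by 0.5 m and each number of a turn by 0.15 rad. A row lasts 1/10 s, in which the tool goes at most 50 mm and 8.59 degrees, less where a joint would pass 70% of its speed; a pose out of reach is approached as far as the arm can. A call with a number of a shift or a turn outside -1 to 1 is refused whole. A call with a gripper value outside its range is refused whole. "claw" is the closure, from -1 (fully open) to 1 (shut), set as the call begins (left out, the last holds). The fingers move at their own pace and stop on an object; the grip force is fixed at half the most. Time passes only in rows, so rows that do not move let the fingers close. It gives the time, the measured TCP pose, the force, the opening and the grip force at its end, in the units of the state.
- bot.observe(): the state, without advancing time (a new reading comes with each control period).
- bot.grab_frame(name): name is "scene" or "top" or "wrist"; returns the picture (400x640x3 uint8, red, green, blue); there is no depth.
- bot.camera_model(name): a dict with "K" (3x3 intrinsics, pixels), "distortion" ([k1, k2, p1, p2, k3] as OpenCV has them; the pictures are not rectified), "world_from_camera" (4x4, takes a point from camera to world coordinates); the wrist camera has in their place "mount" (4x4, takes a point from camera to tool coordinates, whose origin is the TCP and whose axes are the flange's). Camera axes: x right, y down, z forward; pixel columns grow to the right and rows downward; lengths in m; the calibration is good to about 2 mm. A picture is of the moment at which its call begins: read the wrist's pose just before it. camera_model takes no time and is no camera call.
- bot.close_job(): hands the job in; it is judged then, once.
The state is a dict: "time": time; "qpos": joint angles; "qvel": joint speeds; "tau": joint torques, N m; "eef_pos": TCP position; "eef_rot": TCP orientation; "ft_force": force on the tool from outside, world axes, zero at the start; "ft_torque": the same for the moment, N m; "gripper_width": finger opening in m; "grip_force": force on a finger pad.
Only numpy, scipy, OpenCV 4.12 (cv2) and the standard library are available. Lean on these libraries where they do the work, as an engineer would, in place of code of your own. Each camera call takes 0.05 s, during which the arm holds its last target. There are 200 camera calls.

## Working session

There is one attempt and no reset: what is moved stays moved. The work goes in short steps, Python scripts to look and compute and a tool call to move; the robot and the scene stay as the last step left them, time stands still between calls to the robot, and variables do not carry over. Pictures are saved under pics/ and viewed, at most 10 in all, crops included, and the job is handed in when it is done.

Besides the shell and the picture viewer there is one more tool, called as name(argument=value, ...) on one line, values as JSON. servo_tool: Moves the arm, as the interface text tells. Shifts and turns lie within -1 to 1; 1 stands for 0.5 m of shift or 0.15 rad of turn. Its arguments: {"type":"object","properties":{"targets":{"type":"array"},"claw":{"type":"number"}},"required":["targets"]}

```bash
mkdir -p pics
python3 - <<'E'
from bench import bot
import cv2,numpy as np
s=bot.observe();print(s['time'],s['eef_pos'],s['eef_rot'],s['gripper_width'],s['ft_force'])
for n in("top","scene"):
    f=bot.grab_frame(n);cv2.imwrite(f"pics/{n}0.png",f[:,:,::-1]);m=bot.camera_model(n);print(n,np.round(m['K'],1).tolist(),m['distortion'],np.round(m['world_from_camera'],3).tolist())
print(bot.camera_model("wrist"))
E
```

```text
0.0 [ 0.21575621 -0.58603623  0.22180855] [-3.13998896e+00  1.05621294e-04  3.52864963e-01] 0.08790901595557296 [ 0.41972656 -0.22213878  0.19428134]
top [[397.2, 0.0, 327.7], [0.0, 397.2, 196.8], [0.0, 0.0, 1.0]] [0.03044035 0.         0.         0.         0.        ] [[0.035, -0.978, 0.203, 0.337], [-0.999, -0.035, 0.004, 0.072], [0.003, -0.204, -0.979, 1.151], [0.0, 0.0, 0.0, 1.0]]
scene [[374.0, 0.0, 314.9], [0.0, 374.0, 201.3], [0.0, 0.0, 1.0]] [-0.07477861  0.          0.          0.          0.        ] [[0.298, 0.682, -0.668, 1.46], [0.955, -0.208, 0.213, -0.202], [0.007, -0.701, -0.713, 1.006], [0.0, 0.0, 0.0, 1.0]]
{'K': array([[292.48724036,   0.        , 318.56176669],
       [  0.        , 292.48724036, 200.40897071],
       [  0.        ,   0.        ,   1.        ]]), 'distortion': array([-0.04010786,  0.        ,  0.        ,  0.        ,  0.        ]), 'mount': array([[ 9.21875991e-04, -9.68479949e-01, -2.49089820e-01,
         6.86034233e-02],
       [ 9.99999488e-01,  7.89130771e-04,  6.32776525e-04,
        -3.50901799e-04],
       [-4.16266935e-04, -2.49090276e-01,  9.68480181e-01,
        -1.61147771e-01],
       [ 0.00000000e+00,  0.00000000e+00,  0.00000000e+00,
         1.00000000e+00]])}
```

View pics/top0.png

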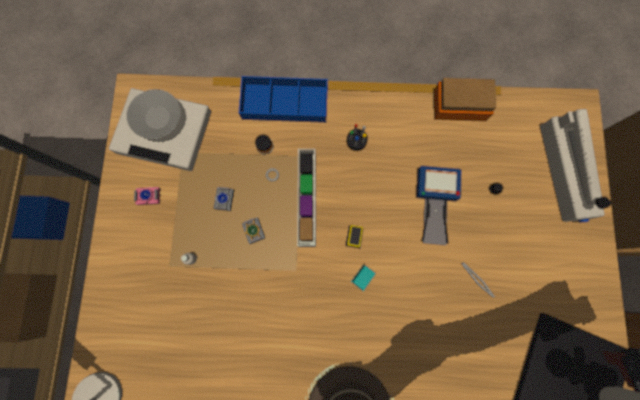

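View pics/scene0.png

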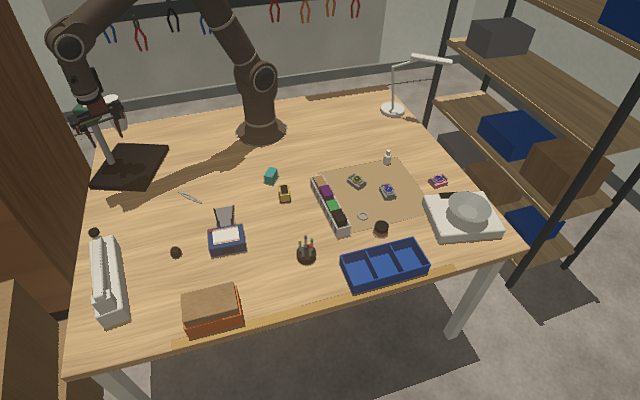

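Candidates, as pixels in the top view:
- **Battery:** yellow with black top at (355,236), turquoise look-alike at (364,277).
- **Watch:** blue dial in grey holder at (224,198), gold/green at (253,230), pink look-alike at (147,196).
- **Demagnetiser:** (440,182), with its shoe running down to (434,243).

I choose the yellow battery and the grey-holder blue watch. Next I measure and check both in a close crop.

```bash
cat > h.py <<'E'
import numpy as np,cv2
from bench import bot
from scipy.spatial.transform import Rotation as R
def cam(n,s=None):
    m=bot.camera_model(n)
    if n!='wrist': return m['K'],m['distortion'],m['world_from_camera']
    T=np.eye(4);T[:3,:3]=R.from_euler('xyz',s['eef_rot']).as_matrix();T[:3,3]=s['eef_pos']
    return m['K'],m['distortion'],T@m['mount']
def ray(c,px,z):
    K,d,T=c
    u=cv2.undistortPoints(np.float64(px).reshape(-1,1,2),K,d)[:,0]
    v=np.c_[u,np.ones(len(u))]@T[:3,:3].T
    return T[:3,3]+v*((z-T[2,3])/v[:,2])[:,None]
def proj(c,P):
    K,d,T=c;Ti=np.linalg.inv(T)
    return cv2.projectPoints(np.float64(P).reshape(-1,1,3),cv2.Rodrigues(Ti[:3,:3])[0],Ti[:3,3],K,d)[0][:,0]
def rect(c,mask,z,close=0):
    """largest blob -> contour on plane z -> minAreaRect: centre, sizes(mm), long axis yaw"""
    m=mask.astype(np.uint8)
    if close: m=cv2.morphologyEx(m,cv2.MORPH_CLOSE,np.ones((close,close)))
    cs=cv2.findContours(m,cv2.RETR_EXTERNAL,cv2.CHAIN_APPROX_NONE)[0]
    k=max(cs,key=cv2.contourArea)
    P=ray(c,k[:,0],z)[:,:2]
    (x,y),(w,h),a=cv2.minAreaRect(np.float32(P*1000))
    a=np.deg2rad(a)+(np.pi/2 if h>w else 0); a=(a+np.pi/2)%np.pi-np.pi/2
    return np.round([x/1000,y/1000],4),np.round([max(w,h),min(w,h)],1),round(a,3),cv2.boundingRect(k)
E
cat > m.py <<'E'
from h import *
f=cv2.imread('pics/top0.png');c=cam('top');hsv=cv2.cvtColor(f,cv2.COLOR_BGR2HSV);H,S,V=[hsv[:,:,i].astype(int) for i in range(3)]
def box(m,x0,y0,x1,y1):
    o=np.zeros_like(m);o[y0:y1,x0:x1]=m[y0:y1,x0:x1];return o
print('batt',rect(c,box((S>150)|(V<60),340,220,370,252),.03,3))
print('demag',rect(c,box((H>95)&(H<130)&(S>90),410,155,470,205),.046,5))
print('pad',rect(c,box((V>170)&(S<60),410,160,470,200),.05))
print('shoe',rect(c,box((S<70),415,200,455,250),.01,3))
print('wb',rect(c,box((S<60)|(H>90),210,183,238,215),.018,3))
print('wg',rect(c,box((S<60),240,216,266,246),.018,3))
print('org',rect(c,box((S<40)&(V>120),290,140,322,252),.05,5))
a=cv2.resize(f[170:260,330:465],None,fx=4,fy=4,interpolation=2);b=cv2.resize(f[170:260,205:270],None,fx=4,fy=4,interpolation=2)
cv2.imwrite('pics/crop0.png',np.hstack([b,a]))
E
python3 m.py
```

```text
batt (array([ 0.461 , -0.0031]), array([65.2, 40.9]), np.float64(-0.127), (347, 224, 17, 25))
demag (array([ 0.6184, -0.2377]), array([117.4,  90. ]), np.float64(1.515), (418, 167, 42, 33))
pad (array([ 0.6237, -0.2426]), array([81. , 46.5]), np.float64(1.511), (426, 172, 30, 19))
shoe (array([ 0.5139, -0.2344]), array([128.8,  65.6]), np.float64(-0.027), (423, 200, 24, 45))
wb (array([0.5576, 0.38  ]), array([62.4, 48.3]), np.float64(-0.078), (214, 188, 19, 22))
wg (array([0.4679, 0.2863]), array([61.6, 45.3]), np.float64(0.388), (247, 218, 17, 25))
org (array([0.4365, 0.131 ]), array([41.4, 16.5]), np.float64(-1.528), (299, 239, 16, 7))
```

View pics/crop0.png

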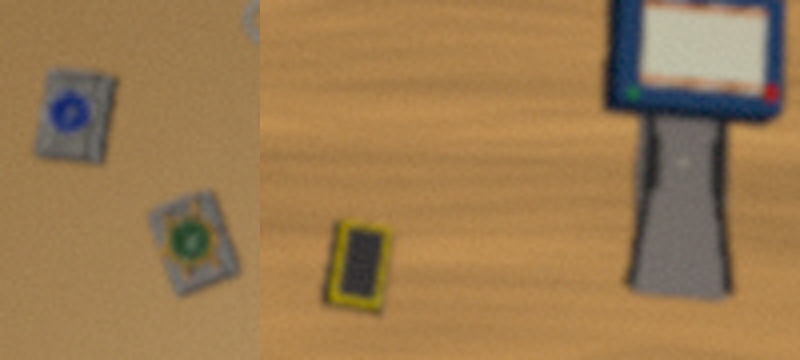

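The crop confirms the choice: blue dial upper left, green/gold below it, the yellow battery, and the shoe opening towards −x. I'm now moving to where the wrist camera sees both the battery and the demagnetiser.

servo_tool(targets=[{"x": 0.043, "y": 0.062, "z": 0.01, "rz": -0.21}, {"x": 0.043, "y": 0.062, "z": 0.01, "rz": -0.21}, {"x": 0.043, "y": 0.062, "z": 0.01, "rz": -0.21}, {"x": 0.043, "y": 0.062, "z": 0.01, "rz": -0.21}, {"x": 0.043, "y": 0.062, "z": 0.01, "rz": -0.21}], claw=-1)

```text
schema error: expected keys x, y, z, rx, ry, rz
```

servo_tool(targets=[{"x": 0.043, "y": 0.062, "z": 0.01, "rz": -0.21}, {"x": 0.043, "y": 0.062, "z": 0.01, "rz": -0.21}, {"x": 0.043, "y": 0.062, "z": 0.01, "rz": -0.21}, {"x": 0.043, "y": 0.062, "z": 0.01, "rz": -0.21}, {"x": 0.043, "y": 0.062, "z": 0.01, "rz": -0.21}])

```text
schema error: expected keys x, y, z, rx, ry, rz
```

servo_tool(targets=[{"x": 0.043, "y": 0.062, "z": 0.01, "rz": -0.21}, {"x": 0.043, "y": 0.062, "z": 0.01, "rz": -0.21}, {"x": 0.043, "y": 0.062, "z": 0.01, "rz": -0.21}, {"x": 0.043, "y": 0.062, "z": 0.01, "rz": -0.21}, {"x": 0, "y": 0, "z": 0}])

```text
schema error: expected keys x, y, z, rx, ry, rz
```

Run:
```python
from h import *
import pickle
s=bot.observe();f=bot.grab_frame("wrist");pickle.dump((s,f),open('w1.pkl','wb'));cv2.imwrite("pics/w1.png",f[:,:,::-1])
print(s['time'],s['eef_pos'],s['eef_rot'],s['qvel'],s['ft_force'])
```

```text
0.1 [ 0.2157577  -0.58609966  0.2219262 ] [-3.14020794e+00  1.01123447e-04  3.52823927e-01] [-0.00031917 -0.00095714 -0.00032089 -0.00341445  0.00065327 -0.00028225
  0.00184632] [ 0.8992437  -0.28204629  0.13131783]
```

View pics/w1.png

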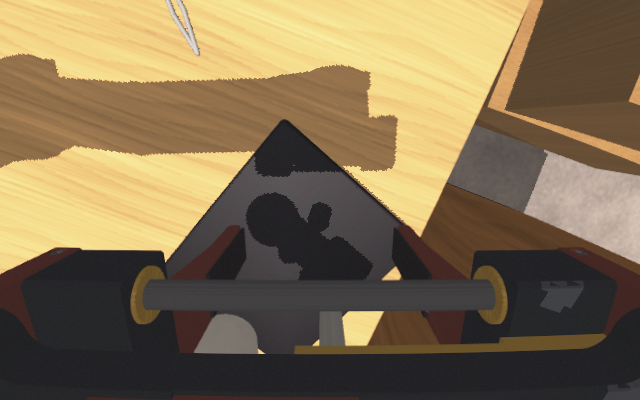

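All six keys are required, so nothing moved. The wrist view shows the area ahead of the tool (+x), so I'll aim further back in x.

servo_tool(targets=[{"x": 0.029, "y": 0.066, "z": 0.011, "rx": 0, "ry": 0, "rz": -0.21}, {"x": 0.029, "y": 0.066, "z": 0.011, "rx": 0, "ry": 0, "rz": -0.21}, {"x": 0.029, "y": 0.066, "z": 0.011, "rx": 0, "ry": 0, "rz": -0.21}, {"x": 0.029, "y": 0.066, "z": 0.011, "rx": 0, "ry": 0, "rz": -0.21}, {"x": 0.029, "y": 0.066, "z": 0.011, "rx": 0, "ry": 0, "rz": -0.21}], claw=-1)

```text
time: 0.65
eef_pos: [0.2887, -0.42, 0.2502]
eef_rot: [-3.141, 0.0, 0.194]
ft_force: [1.0, -0.9, 1.0]
gripper_width: 0.0877
grip_force: 0.0
```

servo_tool(targets=[{"x": 0.029, "y": 0.066, "z": 0.011, "rx": 0, "ry": 0, "rz": -0.21}, {"x": 0.029, "y": 0.066, "z": 0.011, "rx": 0, "ry": 0, "rz": -0.21}, {"x": 0.029, "y": 0.066, "z": 0.011, "rx": 0, "ry": 0, "rz": -0.21}, {"x": 0.029, "y": 0.066, "z": 0.011, "rx": 0, "ry": 0, "rz": -0.21}, {"x": 0.029, "y": 0.066, "z": 0.011, "rx": 0, "ry": 0, "rz": -0.21}])

```text
time: 1.15
eef_pos: [0.3612, -0.2551, 0.2778]
eef_rot: [3.141, 0.0, 0.036]
ft_force: [0.3, -0.1, -0.1]
gripper_width: 0.0877
grip_force: 0.0
```

servo_tool(targets=[{"x": 0.029, "y": 0.066, "z": 0.011, "rx": 0, "ry": 0, "rz": -0.21}, {"x": 0.029, "y": 0.066, "z": 0.011, "rx": 0, "ry": 0, "rz": -0.21}, {"x": 0.029, "y": 0.066, "z": 0.011, "rx": 0, "ry": 0, "rz": -0.21}, {"x": 0.029, "y": 0.066, "z": 0.011, "rx": 0, "ry": 0, "rz": -0.21}, {"x": 0, "y": 0, "z": 0, "rx": 0, "ry": 0, "rz": 0}])

```text
time: 1.65
eef_pos: [0.4207, -0.12, 0.3004]
eef_rot: [-3.14, -0.002, -0.082]
ft_force: [-0.5, -0.5, -0.2]
gripper_width: 0.088
grip_force: 0.0
```

Run:
```python
from h import *
import pickle
s=bot.observe();f=bot.grab_frame("wrist");pickle.dump((s,f),open('w1.pkl','wb'));cv2.imwrite("pics/w2.png",f[:,:,::-1])
print(s['time'],s['eef_pos'],s['eef_rot'],np.round(s['qvel'],3),s['ft_force'])
```

```text
1.65 [ 0.42072298 -0.11999271  0.30041411] [-3.14044161e+00 -1.74606946e-03 -8.22636393e-02] [ 0.041  0.003  0.079  0.023  0.027 -0.004  0.11 ] [-0.51499406 -0.54916498 -0.18059462]
```

View pics/w2.png

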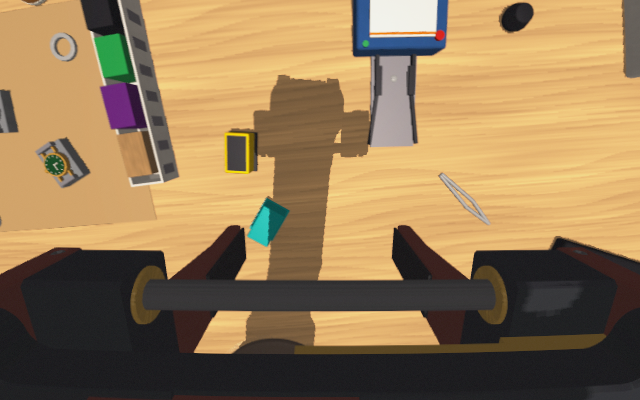

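Good view: battery at (239,153), shoe mouth at (393,146), its walls up to the box at (393,55), pad at (403,15). Next I measure these.

```bash
cat > m2.py <<'E'
from h import *
import pickle
s,f=pickle.load(open('w1.pkl','rb'));c=cam('wrist',s)
hsv=cv2.cvtColor(f,cv2.COLOR_RGB2HSV);H,S,V=[hsv[:,:,i].astype(int) for i in range(3)]
def box(m,x0,y0,x1,y1):
    o=np.zeros_like(m);o[y0:y1,x0:x1]=m[y0:y1,x0:x1];return o
print('batt body top',rect(c,box((H>22)&(H<35)&(S>200),215,120,262,185),.042))
print('batt panel',rect(c,box((V<90)&(S<120),227,133,250,173),.042))
print('shoe plate/out',rect(c,box((S<70),355,56,430,155),.006,3))
# shoe edges: per row left/right of the low saturation region, walls z~13mm outer / mid
L=[]
m=(S<70)
for r in range(58,147,6):
    x=np.where(m[r,355:430])[0]+355
    p=ray(c,[(x[0],r),(x[-1],r)],.006)[:,:2];q=p.mean(0);L.append(q);print(r,x[0],x[-1],np.round(q,4),round(np.linalg.norm(p[1]-p[0]),4),[f[r,k].mean().astype(int) for k in range(366,420,6)])
L=np.array(L);print('line',np.polyfit(L[:,0],L[:,1],1))
# front face of blue box bottom edge + detent
print('detent',ray(c,[(394,79)],.008))
b=box((H>100)&(H<125)&(S>120),340,0,460,62)
print('box top',rect(c,b,.046,9))
ct=ray(cam('top'),[(0,0)],0)
E
python3 m2.py
```

```text
batt body top (array([ 0.461 , -0.0084]), array([58.1, 40. ]), np.float64(-0.156), (225, 132, 29, 42))
batt panel (array([ 0.4607, -0.0043]), array([47.7, 23.3]), np.float64(-0.154), (228, 136, 17, 35))
shoe plate/out (array([ 0.5141, -0.2393]), array([128.9,  74.2]), np.float64(-0.069), (368, 56, 49, 91))
58 371 415 [ 0.5759 -0.2399] 0.0639 [np.int64(183), np.int64(153), np.int64(71), np.int64(159), np.int64(160), np.int64(159), np.int64(158), np.int64(156), np.int64(62)]
64 371 415 [ 0.5677 -0.2397] 0.0642 [np.int64(196), np.int64(153), np.int64(76), np.int64(161), np.int64(161), np.int64(160), np.int64(159), np.int64(157), np.int64(61)]
70 371 415 [ 0.5595 -0.2394] 0.0645 [np.int64(185), np.int64(156), np.int64(69), np.int64(163), np.int64(161), np.int64(160), np.int64(160), np.int64(68), np.int64(65)]
76 371 415 [ 0.5513 -0.2392] 0.0647 [np.int64(188), np.int64(160), np.int64(70), np.int64(164), np.int64(159), np.int64(161), np.int64(160), np.int64(61), np.int64(67)]
82 371 415 [ 0.5429 -0.239 ] 0.065 [np.int64(177), np.int64(163), np.int64(71), np.int64(164), np.int64(164), np.i
[... 1232 characters left out ...]
 np.int64(68)]
130 370 415 [ 0.4739 -0.2365] 0.0688 [np.int64(91), np.int64(94), np.int64(173), np.int64(171), np.int64(170), np.int64(169), np.int64(167), np.int64(165), np.int64(64)]
136 369 416 [ 0.4649 -0.2363] 0.0722 [np.int64(93), np.int64(138), np.int64(173), np.int64(171), np.int64(171), np.int64(169), np.int64(166), np.int64(166), np.int64(56)]
142 368 416 [ 0.4559 -0.2353] 0.0741 [np.int64(87), np.int64(170), np.int64(173), np.int64(173), np.int64(171), np.int64(170), np.int64(167), np.int64(165), np.int64(56)]
line [-0.03501357 -0.2196327 ]
detent [[ 0.54670066 -0.23998574  0.008     ]]
box top (array([ 0.6042, -0.2399]), array([119.8,  66. ]), np.float64(1.504), (354, 0, 93, 56))
```

Run:
```python
import cv2
f=cv2.imread('pics/w2.png');a=cv2.resize(f[0:150,345:455],None,fx=4,fy=4,interpolation=2);b=cv2.resize(f[120:190,205:275],None,fx=4,fy=4,interpolation=2)
b=cv2.copyMakeBorder(b,0,600-280,0,0,0);import numpy as np
cv2.imwrite('pics/crop1.png',np.hstack([a,b]))
```

```text
(no output)
```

View pics/crop1.png

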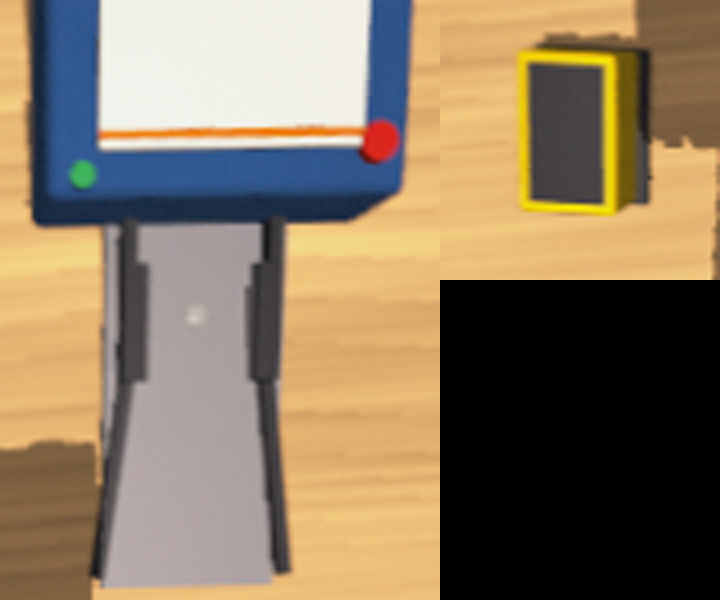

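```bash
cat > m3.py <<'E'
from h import *
import pickle
s,f=pickle.load(open('w1.pkl','rb'));c=cam('wrist',s)
def pr(n,px,z):
    P=ray(c,np.float64(px),z)[:,:2];d=P[1]-P[0];print(n,np.round(P,4).tolist(),'mid',np.round(P.mean(0),4),'len',round(np.hypot(*d),4),'ang',round(np.arctan2(d[1],d[0]),3))
o=lambda x,y:(345+x/4-.375,y/4-.375)
pr('floorfront',[o(105,585),o(272,582)],.006)
pr('orange',[o(100,135),o(362,131)],.05)
pr('pad edge',[o(100,149),o(366,148)],.05)
pr('boxtop near edge',[o(50,197),o(392,190)],.046)
pr('detent',[o(195,315)]*2,.008)
pr('lips y300',[o(147,300),o(248,300)],.0175)
pr('lips y370',[o(146,370),o(252,370)],.0175)
pr('lip end',[o(135,380),o(265,380)],.0175)
pr('leftlip',[o(147,370),o(147,270)],.0175)
b=lambda x,y:(205+(x-440)/4-.375,120+y/4-.375)
pr('bat diag',[b(518,50),b(606,214)],.042);pr('bat diag2',[b(615,53),b(519,209)],.042)
K,d,T=cam('top');print('demag from shoe, yaw -.06..')
E
python3 m3.py
```

```text
floorfront [[0.4526, -0.2026], [0.4487, -0.267]] mid [ 0.4506 -0.2348] len 0.0646 ang -1.631
orange [[0.5993, -0.1996], [0.5947, -0.2842]] mid [ 0.597  -0.2419] len 0.0848 ang -1.625
pad edge [[0.5951, -0.1994], [0.5895, -0.2855]] mid [ 0.5923 -0.2425] len 0.0863 ang -1.636
boxtop near edge [[0.5829, -0.1831], [0.5771, -0.2957]] mid [ 0.58   -0.2394] len 0.1128 ang -1.622
detent [[0.5476, -0.2391], [0.5476, -0.2391]] mid [ 0.5476 -0.2391] len 0.0 ang 0.0
lips y300 [[0.5527, -0.2197], [0.5501, -0.2558]] mid [ 0.5514 -0.2378] len 0.0362 ang -1.644
lips y370 [[0.529, -0.2185], [0.5261, -0.2568]] mid [ 0.5275 -0.2377] len 0.0384 ang -1.645
lip end [[0.5258, -0.2144], [0.5223, -0.2615]] mid [ 0.5241 -0.238 ] len 0.0472 ang -1.645
leftlip [[0.5289, -0.2189], [0.5628, -0.2201]] mid [ 0.5458 -0.2195] len 0.0338 ang -0.036
bat diag [[0.4915, 0.0083], [0.4312, -0.0146]] mid [ 0.4613 -0.0032] len 0.0645 ang -2.779
bat diag2 [[0.4875, -0.0258], [0.4356, 0.0167]] mid [ 0.4616 -0.0045] len 0.0671 ang 2.455
demag from shoe, yaw -.06..
```

Estimates, all consistent with the given sizes:
- **Home:** ≈ (0.5478, −0.239), yaw −0.057.
- **Mouth:** ≈ (0.474, −0.235).
- **Battery:** ≈ (0.461, −0.004), yaw −0.154.

Moving in to grasp it.

servo_tool(targets=[{"x": 0.016, "y": 0.0464, "z": -0.064, "rx": 0, "ry": 0, "rz": -0.088}, {"x": 0.016, "y": 0.0464, "z": -0.064, "rx": 0, "ry": 0, "rz": -0.088}, {"x": 0.016, "y": 0.0464, "z": -0.064, "rx": 0, "ry": 0, "rz": -0.088}, {"x": 0.016, "y": 0.0464, "z": -0.064, "rx": 0, "ry": 0, "rz": -0.088}, {"x": 0.016, "y": 0.0464, "z": -0.064, "rx": 0, "ry": 0, "rz": -0.088}])

```text
time: 2.2
eef_pos: [0.4588, -0.0093, 0.1382]
eef_rot: [3.141, 0.0, -0.156]
ft_force: [0.5, -0.7, -0.0]
gripper_width: 0.0875
grip_force: 0.0
```

servo_tool(targets=[{"x": 0, "y": 0, "z": -0.06, "rx": 0, "ry": 0, "rz": 0}, {"x": 0, "y": 0, "z": -0.06, "rx": 0, "ry": 0, "rz": 0}, {"x": 0, "y": 0, "z": -0.06, "rx": 0, "ry": 0, "rz": 0}, {"x": 0, "y": 0, "z": -0.04, "rx": 0, "ry": 0, "rz": 0}, {"x": 0, "y": 0, "z": -0.02, "rx": 0, "ry": 0, "rz": 0}])

```text
time: 2.7
eef_pos: [0.4575, -0.0099, 0.0177]
eef_rot: [3.14, 0.003, -0.155]
ft_force: [-0.4, -0.0, -0.6]
gripper_width: 0.0881
grip_force: 0.0
```

servo_tool(targets=[{"x": 0.007, "y": 0.012, "z": 0.004, "rx": 0, "ry": 0, "rz": 0}, {"x": 0, "y": 0, "z": 0, "rx": 0, "ry": 0, "rz": 0}])

```text
time: 2.9
eef_pos: [0.4636, -0.0019, 0.0225]
eef_rot: [-3.141, -0.001, -0.154]
ft_force: [0.7, 0.5, 0.1]
gripper_width: 0.0877
grip_force: 0.0
```

servo_tool(targets=[{"x": 0, "y": 0, "z": 0, "rx": 0, "ry": 0, "rz": 0}, {"x": 0, "y": 0, "z": 0, "rx": 0, "ry": 0, "rz": 0}, {"x": 0, "y": 0, "z": 0, "rx": 0, "ry": 0, "rz": 0}, {"x": 0, "y": 0, "z": 0, "rx": 0, "ry": 0, "rz": 0}, {"x": 0, "y": 0, "z": 0, "rx": 0, "ry": 0, "rz": 0}], claw=1)

```text
time: 3.4
eef_pos: [0.4625, -0.0026, 0.0218]
eef_rot: [3.142, -0.0, -0.154]
ft_force: [0.1, -0.7, 0.1]
gripper_width: 0.0512
grip_force: 0.0
```

servo_tool(targets=[{"x": 0, "y": 0, "z": 0, "rx": 0, "ry": 0, "rz": 0}, {"x": 0, "y": 0, "z": 0, "rx": 0, "ry": 0, "rz": 0}, {"x": 0, "y": 0, "z": 0, "rx": 0, "ry": 0, "rz": 0}, {"x": 0, "y": 0, "z": 0, "rx": 0, "ry": 0, "rz": 0}, {"x": 0, "y": 0, "z": 0, "rx": 0, "ry": 0, "rz": 0}])

```text
time: 3.9
eef_pos: [0.4623, -0.0027, 0.0216]
eef_rot: [3.141, 0.0, -0.154]
ft_force: [-0.9, -0.7, 1.8]
gripper_width: 0.0355
grip_force: 30.0
```

servo_tool(targets=[{"x": 0, "y": 0, "z": 0.02, "rx": 0, "ry": 0, "rz": 0}, {"x": 0, "y": 0, "z": 0.04, "rx": 0, "ry": 0, "rz": 0}, {"x": 0, "y": 0, "z": 0.04, "rx": 0, "ry": 0, "rz": 0}, {"x": 0, "y": 0, "z": 0.02, "rx": 0, "ry": 0, "rz": 0}, {"x": 0, "y": 0, "z": 0, "rx": 0, "ry": 0, "rz": 0}])

```text
time: 4.4
eef_pos: [0.4634, -0.0025, 0.083]
eef_rot: [-3.141, -0.003, -0.154]
ft_force: [1.1, 1.0, -2.6]
gripper_width: 0.0356
grip_force: 30.0
```

Run:
```python
from h import *
import pickle
s=bot.observe();f=bot.grab_frame("wrist");pickle.dump((s,f),open('w2.pkl','wb'));cv2.imwrite("pics/w3.png",f[:,:,::-1])
print(s['time'],s['eef_pos'],s['eef_rot'],s['grip_force'],s['gripper_width'],s['ft_force'])
```

```text
4.4 [ 0.46340164 -0.00248365  0.08302342] [-3.14127947e+00 -2.81709006e-03 -1.54345756e-01] 29.989991784095764 0.03556878143303892 [ 1.07851468  0.98873779 -2.62680998]
```

View pics/w3.png

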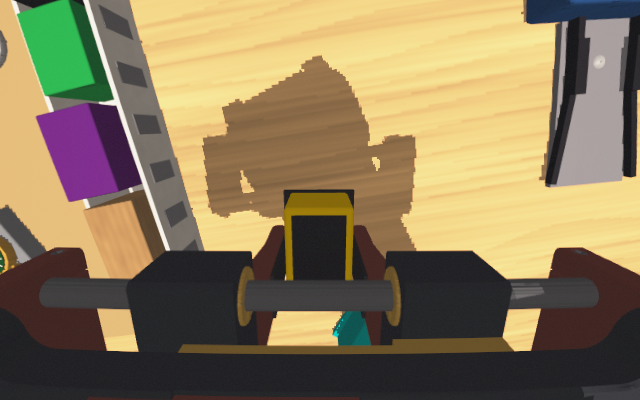

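Run:
```python
from h import *
import pickle
s,f=pickle.load(open('w2.pkl','rb'));c=cam('wrist',s)
Rm=R.from_euler('xyz',s['eef_rot']).as_matrix()
for e in(-.004,0,.004):
    P=[s['eef_pos']+Rm@np.array(v) for v in([.029+e,0,-.0204],[.024+e,0,-.0204],[.029+e,0,.0156],[.03+e,0,.0216])]
    print(e,np.round(proj(c,P),1).tolist())
print([tuple(f[r,319]) for r in range(186,220,1)])
# detent/floor re-measure
print(ray(c,[(599,61)],.008), ray(c,[(548,186),(627,179)],.006))
```

```text
-0.004 [[319.8, 214.2], [319.8, 223.6], [319.6, 197.1], [319.5, 193.4]]
0 [[319.9, 206.5], [319.8, 216.1], [319.6, 190.9], [319.6, 187.3]]
0.004 [[319.9, 198.8], [319.9, 208.4], [319.6, 184.5], [319.6, 181.1]]
[(np.uint8(146), np.uint8(112), np.uint8(74)), (np.uint8(147), np.uint8(112), np.uint8(75)), (np.uint8(145), np.uint8(111), np.uint8(74)), (np.uint8(86), np.uint8(68), np.uint8(50)), (np.uint8(30), np.uint8(30), np.uint8(31)), (np.uint8(33), np.uint8(31), np.uint8(34)), (np.uint8(56), np.uint8(46), np.uint8(33)), (np.uint8(134), np.uint8(106), np.uint8(11)), (np.uint8(132), np.uint8(105), np.uint8(10)), (np.uint8(132), np.uint8(105), np.uint8(10)), (np.uint8(132), np.uint8(105), np.uint8(10)), (np.uint8(132), np.uint8(103), np.uint8(10)), (np.uint8(132), np.uint8(105), np.uint8(10)), (np.uint8(132), np.uint8(103), np.uint8(10)), (np.uint8(134), np.uint8(105), np.uint8(10)), (np.uint8(134), np.uint8(105), np.uint8(10)), (np.uint8(135), np.uint8(105), np.uint8(10)), (np.uint8(134), np.uint8(104), np.uint8(10)), (np.uint8(134), np.uint8(105), np.uint8(10)), (np.uint8(134), np.uint8(106), np.uint8(10)), (np.uint8(134), np.uint8(105), np.uint8(10)), (np.uint8(142), np.uint8(112), np.uint8(10)), (np.uint8(153), np.uint8(120), np.uint8(10)), (np.uint8(156), np.uint8(122), np.uint8(10)), (np.uint8(158), np.uint8(123), np.uint8(10)), (np.uint8(159), np.uint8(124), np.uint8(10)), (np.uint8(158), np.uint8(124), np.uint8(10)), (np.uint8(159), np.uint8(125), np.uint8(10)), (np.uint8(154), np.uint8(122), np.uint8(10)), (np.uint8(91), np.uint8(74), np.uint8(26)), (np.uint8(31), np.uint8(30), np.uint8(33)), (np.uint8(32), np.uint8(32), np.uint8(34)), (np.uint8(31), np.uint8(31), np.uint8(32)), (np.uint8(30), np.uint8(31), np.uint8(33))]
[[ 0.54860815 -0.23618092  0.008     ]] [[ 0.45336778 -0.19823126  0.006     ]
 [ 0.44877116 -0.27045259  0.006     ]]
```

Grasp is good: battery centred on the TCP within 1 mm, underside 21.6 mm below it. Moving above the mouth.

servo_tool(targets=[{"x": 0.003, "y": -0.078, "z": -0.006, "rx": 0, "ry": 0, "rz": 0.105}, {"x": 0.003, "y": -0.078, "z": -0.006, "rx": 0, "ry": 0, "rz": 0.105}, {"x": 0.003, "y": -0.078, "z": -0.006, "rx": 0, "ry": 0, "rz": 0.105}, {"x": 0.003, "y": -0.078, "z": -0.006, "rx": 0, "ry": 0, "rz": 0.105}, {"x": 0.003, "y": -0.078, "z": -0.006, "rx": 0, "ry": 0, "rz": 0.105}])

```text
time: 4.95
eef_pos: [0.4691, -0.1988, 0.0654]
eef_rot: [-3.141, 0.002, -0.075]
ft_force: [0.5, -0.0, -1.5]
gripper_width: 0.036
grip_force: 30.0
```

servo_tool(targets=[{"x": 0.003, "y": -0.075, "z": -0.006, "rx": 0, "ry": 0, "rz": 0.105}, {"x": 0, "y": 0, "z": 0, "rx": 0, "ry": 0, "rz": 0}, {"x": 0, "y": 0, "z": 0, "rx": 0, "ry": 0, "rz": 0}])

```text
time: 5.25
eef_pos: [0.4704, -0.2353, 0.0623]
eef_rot: [-3.14, 0.002, -0.062]
ft_force: [0.1, 0.7, -1.6]
gripper_width: 0.0359
grip_force: 30.0
```

Run:
```python
from h import *
import pickle
s=bot.observe();f=bot.grab_frame("wrist");pickle.dump((s,f),open('w3.pkl','wb'))
cv2.imwrite("pics/w4.png",cv2.resize(f[0:260,200:440,::-1],None,fx=2.3,fy=2.3,interpolation=2))
print(s['time'],s['eef_pos'],s['eef_rot'],s['grip_force'],s['gripper_width'],s['ft_force'])
```

```text
5.25 [ 0.47043416 -0.23531108  0.06229944] [-3.14049867e+00  2.01994973e-03 -6.19308629e-02] 29.99001145362854 0.03586254755373589 [ 0.06602964  0.70576734 -1.58780279]
```

View pics/w4.png

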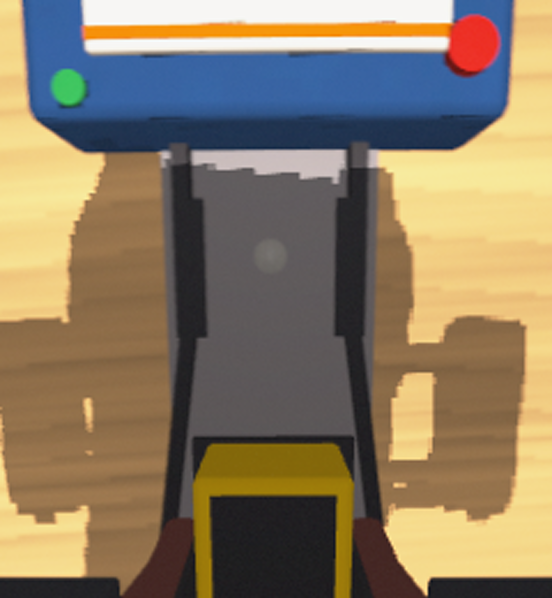

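Run:
```python
from h import *
import pickle
s,f=pickle.load(open('w3.pkl','rb'));c=cam('wrist',s)
Rm=R.from_euler('xyz',s['eef_rot']).as_matrix()
o=lambda x,y:(200+(x+.5)/2.3-.5,(y+.5)/2.3-.5)
def t(n,pts,z):
    P=ray(c,[o(*p) for p in pts],z);L=(P-s['eef_pos'])@Rm
    print(n,'world mid',np.round(P.mean(0)[:2],4),'tool',np.round(L[:,:2]*1000,1).tolist())
t('detent',[(270,256)],.008)
t('lip inner near',[(206,336),(336,336)],.0175)
t('lip inner far',[(204,200),(337,200)],.0175)
t('orange',[(84,32),(448,31)],.05)
t('padedge',[(85,53),(448,51)],.05)
t('boxtop',[(40,118),(500,118)],.046)
t('boxbot',[(82,150),(468,150)],.0)
t('flare ends',[(196,340),(352,340)],.013)
```

```text
detent world mid [ 0.5486 -0.2385] tool [[78.3, -1.6]]
lip inner near world mid [ 0.525  -0.2374] tool [[54.6, -20.9], [54.7, 18.3]]
lip inner far world mid [ 0.5638 -0.2396] tool [[93.5, -20.6], [93.5, 17.8]]
orange world mid [ 0.5974 -0.2408] tool [[126.9, -44.7], [127.2, 39.9]]
padedge world mid [ 0.593  -0.2406] tool [[122.4, -44.7], [122.9, 40.1]]
boxtop world mid [ 0.5796 -0.2406] tool [[109.3, -57.6], [109.4, 54.6]]
boxbot world mid [ 0.5807 -0.242 ] tool [[110.5, -59.9], [110.7, 59.6]]
flare ends world mid [ 0.5234 -0.2382] tool [[53.1, -24.5], [53.2, 23.7]]
```

Yaw is aligned and the lateral offset is about 1.5 mm. Home is 78 mm ahead by four consistent cues. Correcting and lowering.

servo_tool(targets=[{"x": 0, "y": 0.003, "z": -0.02, "rx": 0, "ry": 0, "rz": 0}, {"x": 0, "y": 0, "z": -0.024, "rx": 0, "ry": 0, "rz": 0}, {"x": 0, "y": 0, "z": -0.014, "rx": 0, "ry": 0, "rz": 0}, {"x": 0, "y": 0, "z": -0.007, "rx": 0, "ry": 0, "rz": 0}, {"x": 0, "y": 0, "z": 0, "rx": 0, "ry": 0, "rz": 0}])

```text
time: 5.8
eef_pos: [0.4711, -0.233, 0.0304]
eef_rot: [-3.141, 0.001, -0.059]
ft_force: [-0.2, -0.3, -1.0]
gripper_width: 0.0359
grip_force: 30.0
```

servo_tool(targets=[{"x": 0, "y": 0, "z": 0, "rx": 0, "ry": 0, "rz": 0}])

```text
time: 5.9
eef_pos: [0.4716, -0.2334, 0.0312]
eef_rot: [3.142, -0.0, -0.059]
ft_force: [0.2, -0.4, -2.6]
gripper_width: 0.036
grip_force: 30.0
```

servo_tool(targets=[{"x": 0, "y": 0, "z": -0.004, "rx": 0, "ry": 0, "rz": 0}, {"x": 0, "y": 0, "z": -0.002, "rx": 0, "ry": 0, "rz": 0}, {"x": 0, "y": 0, "z": 0, "rx": 0, "ry": 0, "rz": 0}])

```text
time: 6.2
eef_pos: [0.4714, -0.2336, 0.0282]
eef_rot: [3.141, -0.0, -0.06]
ft_force: [-0.4, -0.5, -2.2]
gripper_width: 0.0359
grip_force: 30.0
```

servo_tool(targets=[{"x": 0, "y": 0, "z": 0, "rx": 0, "ry": 0, "rz": 0}, {"x": 0, "y": 0, "z": 0, "rx": 0, "ry": 0, "rz": 0}])

```text
time: 6.4
eef_pos: [0.4715, -0.2336, 0.0282]
eef_rot: [3.142, -0.0, -0.06]
ft_force: [-0.2, -0.6, -2.4]
gripper_width: 0.0359
grip_force: 30.0
```

servo_tool(targets=[{"x": 0, "y": 0, "z": -0.001, "rx": 0, "ry": 0, "rz": 0}, {"x": 0.012, "y": -0.0007, "z": 0, "rx": 0, "ry": 0, "rz": 0}, {"x": 0.012, "y": -0.0007, "z": 0, "rx": 0, "ry": 0, "rz": 0}, {"x": 0.012, "y": -0.0007, "z": 0, "rx": 0, "ry": 0, "rz": 0}, {"x": 0.012, "y": -0.0007, "z": 0, "rx": 0, "ry": 0, "rz": 0}])

```text
time: 6.9
eef_pos: [0.4958, -0.235, 0.0277]
eef_rot: [3.141, 0.0, -0.06]
ft_force: [-4.0, -1.4, 4.6]
gripper_width: 0.036
grip_force: 30.0
```

servo_tool(targets=[{"x": 0.01, "y": -0.0006, "z": 0, "rx": 0, "ry": 0, "rz": 0}, {"x": 0.01, "y": -0.0006, "z": 0, "rx": 0, "ry": 0, "rz": 0}, {"x": 0, "y": 0, "z": 0, "rx": 0, "ry": 0, "rz": 0}])

```text
time: 7.2
eef_pos: [0.5067, -0.2357, 0.0277]
eef_rot: [3.141, -0.002, -0.059]
ft_force: [0.9, -1.8, -0.2]
gripper_width: 0.0358
grip_force: 30.0
```

servo_tool(targets=[{"x": 0.01, "y": -0.0006, "z": 0, "rx": 0, "ry": 0, "rz": 0}, {"x": 0.01, "y": -0.0006, "z": 0, "rx": 0, "ry": 0, "rz": 0}, {"x": 0.01, "y": -0.0006, "z": 0, "rx": 0, "ry": 0, "rz": 0}, {"x": 0.01, "y": -0.0006, "z": 0, "rx": 0, "ry": 0, "rz": 0}, {"x": 0, "y": 0, "z": 0, "rx": 0, "ry": 0, "rz": 0}])

```text
time: 7.7
eef_pos: [0.5267, -0.2368, 0.0278]
eef_rot: [3.141, -0.002, -0.059]
ft_force: [0.4, -1.3, 0.8]
gripper_width: 0.0358
grip_force: 30.0
```

Sliding freely. Remaining distance is about 22 mm.

servo_tool(targets=[{"x": 0.01, "y": -0.0006, "z": 0, "rx": 0, "ry": 0, "rz": 0}, {"x": 0.01, "y": -0.0006, "z": 0, "rx": 0, "ry": 0, "rz": 0}, {"x": 0.01, "y": -0.0006, "z": 0, "rx": 0, "ry": 0, "rz": 0}, {"x": 0.005, "y": -0.0003, "z": 0, "rx": 0, "ry": 0, "rz": 0}, {"x": 0, "y": 0, "z": 0, "rx": 0, "ry": 0, "rz": 0}])

```text
time: 8.2
eef_pos: [0.5438, -0.2378, 0.0277]
eef_rot: [3.141, -0.001, -0.06]
ft_force: [-0.8, -0.9, 1.4]
gripper_width: 0.0356
grip_force: 30.0
```

servo_tool(targets=[{"x": 0.004, "y": -0.0002, "z": 0, "rx": 0, "ry": 0, "rz": 0}, {"x": 0, "y": 0, "z": 0, "rx": 0, "ry": 0, "rz": 0}])

```text
time: 8.4
eef_pos: [0.5452, -0.2379, 0.0277]
eef_rot: [3.142, -0.0, -0.06]
ft_force: [-0.9, -0.7, 2.0]
gripper_width: 0.0353
grip_force: 30.0
```

servo_tool(targets=[{"x": 0.003, "y": -0.0002, "z": 0, "rx": 0, "ry": 0, "rz": 0}, {"x": 0, "y": 0, "z": 0, "rx": 0, "ry": 0, "rz": 0}])

```text
time: 8.6
eef_pos: [0.5467, -0.238, 0.0277]
eef_rot: [3.142, -0.0, -0.06]
ft_force: [-2.4, -0.9, 2.6]
gripper_width: 0.0358
grip_force: 30.0
```

servo_tool(targets=[{"x": 0.002, "y": -0.0001, "z": 0, "rx": 0, "ry": 0, "rz": 0}, {"x": 0, "y": 0, "z": 0, "rx": 0, "ry": 0, "rz": 0}])

```text
time: 8.8
eef_pos: [0.5474, -0.2381, 0.0277]
eef_rot: [3.142, 0.0, -0.06]
ft_force: [-2.1, -1.3, 4.2]
gripper_width: 0.0359
grip_force: 30.0
```

servo_tool(targets=[{"x": 0.002, "y": -0.0001, "z": 0, "rx": 0, "ry": 0, "rz": 0}, {"x": 0, "y": 0, "z": 0, "rx": 0, "ry": 0, "rz": 0}])

```text
time: 9.0
eef_pos: [0.5482, -0.2381, 0.0277]
eef_rot: [3.141, 0.001, -0.06]
ft_force: [-4.0, -1.0, 5.8]
gripper_width: 0.0356
grip_force: 30.0
```

servo_tool(targets=[{"x": 0.002, "y": -0.0001, "z": 0, "rx": 0, "ry": 0, "rz": 0}, {"x": 0, "y": 0, "z": 0, "rx": 0, "ry": 0, "rz": 0}])

```text
time: 9.2
eef_pos: [0.5488, -0.2382, 0.0277]
eef_rot: [3.141, 0.001, -0.06]
ft_force: [-4.9, 0.5, 6.2]
gripper_width: 0.0361
grip_force: 30.0
```

servo_tool(targets=[{"x": 0.002, "y": -0.0001, "z": 0, "rx": 0, "ry": 0, "rz": 0}, {"x": 0, "y": 0, "z": 0, "rx": 0, "ry": 0, "rz": 0}])

```text
time: 9.4
eef_pos: [0.5498, -0.2382, 0.0277]
eef_rot: [3.141, 0.001, -0.06]
ft_force: [-4.1, -1.1, 6.2]
gripper_width: 0.0355
grip_force: 30.0
```

servo_tool(targets=[{"x": 0.002, "y": -0.0001, "z": 0, "rx": 0, "ry": 0, "rz": 0}, {"x": 0, "y": 0, "z": 0, "rx": 0, "ry": 0, "rz": 0}])

```text
time: 9.6
eef_pos: [0.5504, -0.2382, 0.0277]
eef_rot: [3.141, 0.002, -0.06]
ft_force: [-7.1, -0.4, 8.2]
gripper_width: 0.0357
grip_force: 30.0
```

servo_tool(targets=[{"x": 0.002, "y": -0.0001, "z": 0, "rx": 0, "ry": 0, "rz": 0}, {"x": 0, "y": 0, "z": 0, "rx": 0, "ry": 0, "rz": 0}])

```text
time: 9.8
eef_pos: [0.5504, -0.2382, 0.0278]
eef_rot: [3.141, 0.004, -0.06]
ft_force: [-8.9, 0.9, 12.2]
gripper_width: 0.0358
grip_force: 30.0
```

servo_tool(targets=[{"x": 0.003, "y": -0.0002, "z": 0, "rx": 0, "ry": 0, "rz": 0}, {"x": 0, "y": 0, "z": 0, "rx": 0, "ry": 0, "rz": 0}])

```text
time: 10.0
eef_pos: [0.5505, -0.2383, 0.0278]
eef_rot: [3.142, 0.007, -0.06]
ft_force: [-14.3, 1.3, 16.0]
gripper_width: 0.0358
grip_force: 30.0
```

Run:
```python
from h import *
import pickle
s=bot.observe();f=bot.grab_frame("wrist");pickle.dump((s,f),open('w4.pkl','wb'));c=cam('wrist',s)
print(s['eef_pos'],s['ft_force'])
Rm=R.from_euler('xyz',s['eef_rot']).as_matrix()
for e in(-.004,0,.004):
    P=[s['eef_pos']+Rm@np.array(v) for v in([.029+e,0,-.0204],[.024+e,0,-.0204])]
    print(e,np.round(proj(c,P),1).tolist())
print([(r,f[r,319].tolist()) for r in range(150,230,2)])
cv2.imwrite("pics/w5.png",cv2.resize(f[60:260,220:420,::-1],None,fx=3,fy=3,interpolation=2))
```

```text
[ 0.55048972 -0.23826461  0.02777133] [-14.30309206   1.26086433  16.01230921]
-0.004 [[319.7, 214.3], [319.7, 223.7]]
0 [[319.7, 206.6], [319.7, 216.2]]
0.004 [[319.7, 198.9], [319.7, 208.6]]
[(150, [163, 154, 142]), (152, [164, 154, 144]), (154, [164, 153, 142]), (156, [163, 153, 142]), (158, [163, 153, 142]), (160, [164, 154, 144]), (162, [163, 153, 143]), (164, [164, 154, 143]), (166, [164, 153, 141]), (168, [154, 127, 107]), (170, [153, 78, 14]), (172, [152, 77, 10]), (174, [153, 83, 37]), (176, [164, 153, 142]), (178, [154, 144, 135]), (180, [37, 55, 87]), (182, [34, 57, 87]), (184, [34, 56, 87]), (186, [36, 57, 87]), (188, [36, 56, 87]), (190, [36, 55, 87]), (192, [34, 55, 86]), (194, [35, 54, 86]), (196, [36, 55, 87]), (198, [31, 53, 84]), (200, [35, 54, 84]), (202, [36, 52, 78]), (204, [134, 106, 10]), (206, [135, 106, 10]), (208, [150, 117, 10]), (210, [158, 124, 10]), (212, [160, 126, 10]), (214, [158, 125, 10]), (216, [33, 29, 33]), (218, [34, 32, 34]), (220, [31, 30, 34]), (222, [31, 30, 33]), (224, [32, 30, 33]), (226, [32, 31, 34]), (228, [32, 32, 33])]
```

View pics/w5.png

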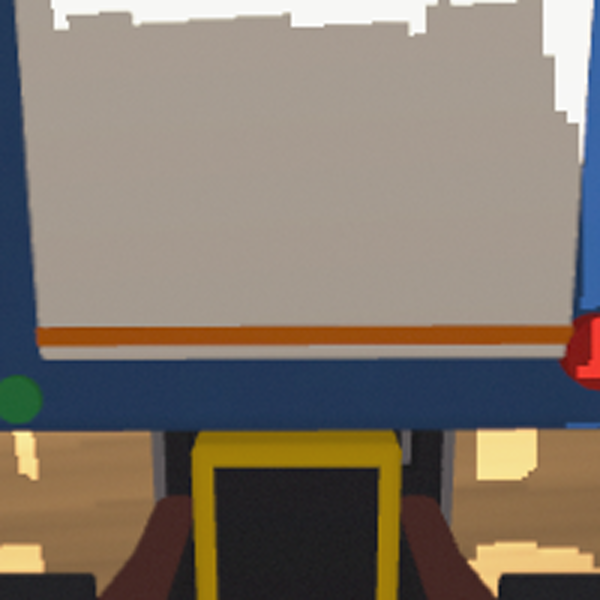

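The battery sits flush at the box wall and has not slipped in the grip; its front edge is at row 207, the box edge at row 203. I'm backing off to relieve the push, then opening.

servo_tool(targets=[{"x": -0.005, "y": 0.0003, "z": 0, "rx": 0, "ry": 0, "rz": 0}, {"x": 0, "y": 0, "z": 0, "rx": 0, "ry": 0, "rz": 0}])

```text
time: 10.25
eef_pos: [0.5504, -0.2382, 0.0277]
eef_rot: [3.141, 0.002, -0.06]
ft_force: [-6.7, 0.2, 8.5]
gripper_width: 0.0357
grip_force: 30.0
```

servo_tool(targets=[{"x": -0.003, "y": 0.0002, "z": 0, "rx": 0, "ry": 0, "rz": 0}, {"x": 0, "y": 0, "z": 0, "rx": 0, "ry": 0, "rz": 0}])

```text
time: 10.45
eef_pos: [0.5503, -0.2382, 0.0278]
eef_rot: [3.141, -0.001, -0.06]
ft_force: [-1.4, -1.2, 3.3]
gripper_width: 0.0356
grip_force: 30.0
```

servo_tool(targets=[{"x": 0, "y": 0, "z": 0, "rx": 0, "ry": 0, "rz": 0}, {"x": 0, "y": 0, "z": 0, "rx": 0, "ry": 0, "rz": 0}, {"x": 0, "y": 0, "z": 0, "rx": 0, "ry": 0, "rz": 0}, {"x": 0, "y": 0, "z": 0, "rx": 0, "ry": 0, "rz": 0}, {"x": 0, "y": 0, "z": 0, "rx": 0, "ry": 0, "rz": 0}], claw=-1)

```text
time: 10.95
eef_pos: [0.55, -0.238, 0.0276]
eef_rot: [-3.142, -0.0, -0.06]
ft_force: [-0.2, 0.2, -0.3]
gripper_width: 0.0724
grip_force: 0.0
```

servo_tool(targets=[{"x": 0, "y": 0, "z": 0, "rx": 0, "ry": 0, "rz": 0}, {"x": 0, "y": 0, "z": 0, "rx": 0, "ry": 0, "rz": 0}, {"x": 0, "y": 0, "z": 0.04, "rx": 0, "ry": 0, "rz": 0}, {"x": 0, "y": 0, "z": 0.08, "rx": 0, "ry": 0, "rz": 0}, {"x": 0, "y": 0, "z": 0.08, "rx": 0, "ry": 0, "rz": 0}])

```text
time: 11.45
eef_pos: [0.5493, -0.2378, 0.1281]
eef_rot: [-3.141, 0.002, -0.059]
ft_force: [0.6, -0.7, -0.0]
gripper_width: 0.0878
grip_force: 0.0
```

servo_tool(targets=[{"x": -0.05, "y": 0, "z": 0.08, "rx": 0, "ry": 0, "rz": 0}, {"x": -0.05, "y": 0, "z": 0.08, "rx": 0, "ry": 0, "rz": 0}, {"x": -0.05, "y": 0, "z": 0.04, "rx": 0, "ry": 0, "rz": 0}, {"x": 0, "y": 0, "z": 0, "rx": 0, "ry": 0, "rz": 0}, {"x": 0, "y": 0, "z": 0, "rx": 0, "ry": 0, "rz": 0}])

```text
time: 11.95
eef_pos: [0.4751, -0.2384, 0.2281]
eef_rot: [3.141, -0.001, -0.06]
ft_force: [-0.4, -0.5, -0.6]
gripper_width: 0.0878
grip_force: 0.0
```

```bash
cat > m5.py <<'E'
from h import *
import pickle
s=bot.observe();f=bot.grab_frame("wrist");pickle.dump((s,f),open('w5.pkl','wb'));c=cam('wrist',s)
print(s['time'],s['eef_pos'],s['eef_rot'])
hsv=cv2.cvtColor(f,cv2.COLOR_RGB2HSV);H,S,V=[hsv[:,:,i].astype(int) for i in range(3)]
pm=(S<50)&(V>130);hm=(H>100)&(H<125)&(S>120)
ym=(H>22)&(H<35)&(S>200)
Rm=R.from_euler('xyz',s['eef_rot']).as_matrix()
def g(n,m,z):
    r=rect(c,m,z,3);print(n,r,'tool',np.round((np.r_[r[0],z]-s['eef_pos'])@Rm*1000,1)[:2]);return r
g('yellow',ym,.048);x,y,w,h=g('pad',pm,.05)[3]
b=g('boxtop',hm,.046)[3]
x,y,w,h=rect(c,ym,.048,3)[3]
pn=np.zeros_like(ym);pn[y+3:y+h-3,x+3:x+w-3]=(V<80)[y+3:y+h-3,x+3:x+w-3];g('panel',pn,.048)
cv2.imwrite("pics/w6.png",f[:,:,::-1])
E
python3 m5.py
```

```text
11.95 [ 0.475055   -0.23843206  0.22808531] [ 3.14059106e+00 -1.37904098e-03 -6.04949535e-02]
yellow (array([ 0.5494, -0.2371]), array([55.1, 34.5]), np.float64(-0.052), (298, 95, 32, 51)) tool [73.9 -6. ]
pad (array([ 0.6241, -0.2429]), array([86.1, 49.8]), np.float64(1.511), (274, 23, 82, 51)) tool [148.8  -4.7]
boxtop (array([ 0.6218, -0.2427]), array([117. ,  90.1]), np.float64(1.511), (260, 6, 111, 90)) tool [146.5  -4.8]
panel (array([ 0.5495, -0.2374]), array([48.2, 27.5]), np.float64(-0.06), (302, 98, 25, 45)) tool [74.  -5.7]
```

Run:
```python
from h import *
import pickle
for k in('w4','w5'):
    s,f=pickle.load(open(k+'.pkl','rb'));c=cam('wrist',s)
    Rm=R.from_euler('xyz',s['eef_rot']).as_matrix()
    col=319 if k=='w4' else 314
    if k=='w4': L=[(207.3,.048),(203,.046)]
    else:
        print([(r,f[r,col].tolist()) for r in range(80,102)],[(r,f[r,col].tolist()) for r in range(138,150)])
        L=[]
    for r,z in L: print(k,r,np.round((ray(c,[(col,r)],z)[0]-s['eef_pos'])@Rm*1000,2))
    if k=='w5':
        for r in range(85,100):print(r,[round(float(((ray(c,[(col,r)],z)[0]-s['eef_pos'])@Rm)[0]*1000),1) for z in(.046,.048,.0,.012)])
        cv2.imwrite('pics/w7.png',cv2.resize(f[60:160,270:370,::-1],None,fx=6,fy=6,interpolation=2))
```

```text
w4 207.3 [ 28.66  -0.36 -20.42]
w4 203 [ 30.36  -0.36 -18.43]
[(80, [33, 58, 92]), (81, [27, 47, 74]), (82, [26, 46, 74]), (83, [30, 50, 75]), (84, [31, 50, 76]), (85, [30, 48, 75]), (86, [28, 47, 74]), (87, [30, 48, 75]), (88, [27, 46, 73]), (89, [28, 48, 74]), (90, [29, 47, 72]), (91, [26, 43, 67]), (92, [26, 42, 64]), (93, [53, 54, 52]), (94, [110, 89, 26]), (95, [138, 110, 11]), (96, [141, 113, 15]), (97, [102, 82, 26]), (98, [37, 34, 34]), (99, [33, 33, 36]), (100, [35, 34, 36]), (101, [34, 34, 37])] [(138, [29, 30, 31]), (139, [32, 31, 33]), (140, [32, 31, 33]), (141, [31, 33, 32]), (142, [30, 30, 34]), (143, [139, 109, 13]), (144, [139, 110, 10]), (145, [127, 100, 10]), (146, [91, 79, 48]), (147, [80, 76, 76]), (148, [78, 74, 76]), (149, [80, 75, 76])]
85 [112.0, 111.8, 117.9, 116.4]
86 [111.0, 110.7, 116.7, 115.2]
87 [109.9, 109.7, 115.5, 114.0]
88 [108.9, 108.6, 114.3, 112.9]
89 [107.8, 107.6, 113.1, 111.7]
90 [106.8, 106.5, 111.9, 110.6]
91 [105.7, 105.5, 110.7, 109.4]
92 [104.6, 104.4, 109.5, 108.2]
93 [103.6, 103.4, 108.3, 107.1]
94 [102.5, 102.3, 107.1, 105.9]
95 [101.5, 101.3, 105.9, 104.7]
96 [100.4, 100.2, 104.7, 103.6]
97 [99.3, 99.1, 103.5, 102.4]
98 [98.3, 98.1, 102.3, 101.2]
99 [97.2, 97.0, 101.0, 100.0]
```

View pics/w7.png

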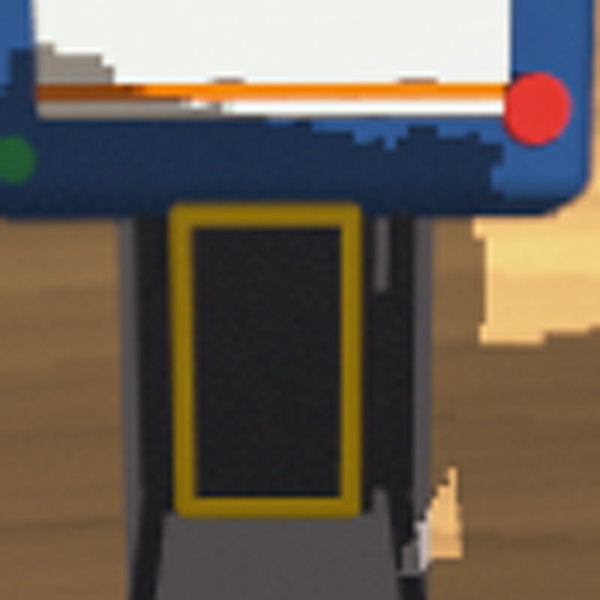

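The battery sits square at home, about 2 mm from the box and released. Pad centre ≈ (0.6245, −0.2425), yaw −0.06. Next I go over the organiser to view the watch.

servo_tool(targets=[{"x": 0, "y": 0.05, "z": 0.01, "rx": 0, "ry": 0, "rz": 0}, {"x": 0, "y": 0.09, "z": 0.01, "rx": 0, "ry": 0, "rz": 0}, {"x": 0, "y": 0.09, "z": 0, "rx": 0, "ry": 0, "rz": 0}, {"x": 0, "y": 0.09, "z": 0, "rx": 0, "ry": 0, "rz": 0}, {"x": 0, "y": 0.09, "z": 0, "rx": 0, "ry": 0, "rz": 0}])

```text
time: 12.5
eef_pos: [0.4749, -0.0308, 0.2363]
eef_rot: [-3.141, 0.002, -0.059]
ft_force: [1.0, -0.3, -0.2]
gripper_width: 0.0879
grip_force: 0.0
```

servo_tool(targets=[{"x": 0, "y": 0.09, "z": 0, "rx": 0, "ry": 0, "rz": 0}, {"x": 0, "y": 0.09, "z": 0, "rx": 0, "ry": 0, "rz": 0}, {"x": 0, "y": 0.09, "z": 0, "rx": 0, "ry": 0, "rz": 0}, {"x": 0, "y": 0.09, "z": 0, "rx": 0, "ry": 0, "rz": 0}, {"x": 0, "y": 0.09, "z": 0, "rx": 0, "ry": 0, "rz": 0}])

```text
time: 13.0
eef_pos: [0.4746, 0.1944, 0.2362]
eef_rot: [-3.141, 0.002, -0.059]
ft_force: [0.5, -0.1, -0.3]
gripper_width: 0.0881
grip_force: 0.0
```

servo_tool(targets=[{"x": 0, "y": 0.09, "z": 0, "rx": 0, "ry": 0, "rz": 0}, {"x": 0, "y": 0.09, "z": 0, "rx": 0, "ry": 0, "rz": 0}, {"x": 0, "y": 0.09, "z": 0, "rx": 0, "ry": 0, "rz": 0}, {"x": 0, "y": 0, "z": 0, "rx": 0, "ry": 0, "rz": 0}, {"x": 0, "y": 0, "z": 0, "rx": 0, "ry": 0, "rz": 0}])

```text
time: 13.5
eef_pos: [0.4739, 0.3285, 0.2356]
eef_rot: [3.141, 0.004, -0.056]
ft_force: [-0.1, 0.6, -0.5]
gripper_width: 0.0878
grip_force: 0.0
```

```bash
cat > m6.py <<'E'
from h import *
import pickle
s=bot.observe();f=bot.grab_frame("wrist");pickle.dump((s,f),open('w6.pkl','wb'));c=cam('wrist',s)
print(s['time'],s['eef_pos'],s['eef_rot'],np.round(s['qpos'],2))
hsv=cv2.cvtColor(f,cv2.COLOR_RGB2HSV);H,S,V=[hsv[:,:,i].astype(int) for i in range(3)]
blue=((H>105)&(H<125)&(S>130)&(V>60)).astype(np.uint8)
n,l,st,ce=cv2.connectedComponentsWithStats(blue)
for i in range(1,n):
    if st[i,4]>60: print('blue',st[i],np.round(ray(c,[ce[i]],.026)[0],4))
u,v=proj(c,[(.5576,.38,.02)])[0].astype(int);print('expect',u,v)
# grey (not board-coloured) region around it
m=((S<75)|(blue>0));o=np.zeros_like(m);a=55;o[max(0,v-a):v+a,max(0,u-a):u+a]=m[max(0,v-a):v+a,max(0,u-a):u+a]
o=cv2.morphologyEx(o.astype(np.uint8),cv2.MORPH_OPEN,np.ones((3,3)))
for z in(.018,.009,.0): print(z,rect(c,o,z,7))
E
python3 m6.py
```

```text
13.5 [0.47386837 0.32851504 0.23559643] [ 3.14110181  0.00352065 -0.05611655] [-0.17  0.41 -0.69  1.66  0.27  1.18 -2.56]
blue [261 101  24  26 389] [0.5591 0.3805 0.026 ]
blue [ 87 112  24  25 354] [0.5604 0.6013 0.026 ]
blue [  0 114  24  56 907] [0.5427 0.7327 0.026 ]
expect 273 114
0.018 (array([0.5591, 0.3805]), array([65.2, 48.7]), np.float64(-0.075), (254, 86, 40, 55))
0.009 (array([0.5595, 0.3818]), array([66.7, 49.9]), np.float64(-0.075), (254, 86, 40, 55))
0.0 (array([0.5598, 0.3831]), array([68.3, 51.1]), np.float64(-0.075), (254, 86, 40, 55))
```

The watch is at (0.559, 0.3805), yaw −0.075; dial and block agree, and the size is 65×49. The other small blue spot at y = 0.60 is the pink look-alike's dial. Approaching.

servo_tool(targets=[{"x": 0.034, "y": 0.021, "z": -0.04, "rx": 0, "ry": 0, "rz": -0.025}, {"x": 0.034, "y": 0.021, "z": -0.055, "rx": 0, "ry": 0, "rz": -0.025}, {"x": 0.034, "y": 0.021, "z": -0.055, "rx": 0, "ry": 0, "rz": -0.025}, {"x": 0.034, "y": 0.021, "z": -0.055, "rx": 0, "ry": 0, "rz": -0.025}, {"x": 0.034, "y": 0.021, "z": -0.055, "rx": 0, "ry": 0, "rz": -0.025}])

```text
time: 14.05
eef_pos: [0.5616, 0.3773, 0.1059]
eef_rot: [3.14, 0.0, -0.081]
ft_force: [-0.6, 0.7, 0.3]
gripper_width: 0.088
grip_force: 0.0
```

servo_tool(targets=[{"x": 0, "y": 0, "z": -0.02, "rx": 0, "ry": 0, "rz": 0}, {"x": 0, "y": 0, "z": 0, "rx": 0, "ry": 0, "rz": 0}, {"x": 0, "y": 0, "z": 0, "rx": 0, "ry": 0, "rz": 0}])

```text
time: 14.35
eef_pos: [0.5599, 0.3786, 0.0985]
eef_rot: [3.142, -0.0, -0.079]
ft_force: [0.4, 0.3, -0.1]
gripper_width: 0.0882
grip_force: 0.0
```

```bash
python3 -c "
from h import *
s=bot.observe();print(s['eef_pos'],s['eef_rot'],np.round(s['qpos'],2))"
```

```text
[0.55988035 0.37859118 0.09847456] [ 3.14156402e+00 -1.62553106e-04 -7.91574510e-02] [-0.28  0.69 -0.59  1.55  0.43  1.03 -2.64]
```

servo_tool(targets=[{"x": -0.002, "y": 0.004, "z": -0.05, "rx": 0, "ry": 0, "rz": 0.02}, {"x": 0, "y": 0, "z": -0.06, "rx": 0, "ry": 0, "rz": 0}, {"x": 0, "y": 0, "z": -0.045, "rx": 0, "ry": 0, "rz": 0}, {"x": 0, "y": 0, "z": -0.025, "rx": 0, "ry": 0, "rz": 0}, {"x": 0, "y": 0, "z": 0, "rx": 0, "ry": 0, "rz": 0}])

```text
time: 14.85
eef_pos: [0.5585, 0.3807, 0.0075]
eef_rot: [3.141, 0.001, -0.076]
ft_force: [0.2, 0.3, 0.1]
gripper_width: 0.0876
grip_force: 0.0
```

servo_tool(targets=[{"x": 0, "y": 0, "z": 0, "rx": 0, "ry": 0, "rz": 0}])

```text
time: 14.95
eef_pos: [0.5595, 0.3819, 0.0093]
eef_rot: [-3.14, -0.001, -0.076]
ft_force: [0.1, 0.8, -0.3]
gripper_width: 0.0879
grip_force: 0.0
```

Down 4 mm more, then close.

servo_tool(targets=[{"x": 0, "y": -0.002, "z": -0.008, "rx": 0, "ry": 0, "rz": 0}, {"x": 0, "y": 0, "z": 0, "rx": 0, "ry": 0, "rz": 0}, {"x": 0, "y": 0, "z": 0, "rx": 0, "ry": 0, "rz": 0}])

```text
time: 15.25
eef_pos: [0.5592, 0.3805, 0.0043]
eef_rot: [-3.141, -0.001, -0.076]
ft_force: [-0.5, -0.2, 0.5]
gripper_width: 0.0879
grip_force: 0.0
```

servo_tool(targets=[{"x": 0, "y": 0, "z": 0, "rx": 0, "ry": 0, "rz": 0}, {"x": 0, "y": 0, "z": 0, "rx": 0, "ry": 0, "rz": 0}, {"x": 0, "y": 0, "z": 0, "rx": 0, "ry": 0, "rz": 0}, {"x": 0, "y": 0, "z": 0, "rx": 0, "ry": 0, "rz": 0}, {"x": 0, "y": 0, "z": 0, "rx": 0, "ry": 0, "rz": 0}], claw=1)

```text
time: 15.75
eef_pos: [0.5589, 0.3804, 0.0036]
eef_rot: [3.142, 0.0, -0.075]
ft_force: [-0.4, -0.1, 0.3]
gripper_width: 0.0513
grip_force: 0.0
```

servo_tool(targets=[{"x": 0, "y": 0, "z": 0, "rx": 0, "ry": 0, "rz": 0}, {"x": 0, "y": 0, "z": 0, "rx": 0, "ry": 0, "rz": 0}, {"x": 0, "y": 0, "z": 0, "rx": 0, "ry": 0, "rz": 0}, {"x": 0, "y": 0, "z": 0, "rx": 0, "ry": 0, "rz": 0}, {"x": 0, "y": 0, "z": 0, "rx": 0, "ry": 0, "rz": 0}])

```text
time: 16.25
eef_pos: [0.5589, 0.3804, 0.0036]
eef_rot: [-3.142, 0.0, -0.075]
ft_force: [-1.4, 0.4, -0.3]
gripper_width: 0.048
grip_force: 30.0
```

Gripped at 48 mm opening, 30 N. Lifting, then carrying high over the organiser while turning to yaw ≈ 1.511.

servo_tool(targets=[{"x": 0, "y": 0, "z": 0.03, "rx": 0, "ry": 0, "rz": 0}, {"x": 0, "y": 0, "z": 0.06, "rx": 0, "ry": 0, "rz": 0}, {"x": 0, "y": 0, "z": 0.08, "rx": 0, "ry": 0, "rz": 0}, {"x": 0, "y": 0, "z": 0.08, "rx": 0, "ry": 0, "rz": 0}, {"x": 0, "y": 0, "z": 0.07, "rx": 0, "ry": 0, "rz": 0}])

```text
time: 16.75
eef_pos: [0.5589, 0.3806, 0.1669]
eef_rot: [-3.141, -0.001, -0.075]
ft_force: [-0.2, -0.7, -1.3]
gripper_width: 0.0479
grip_force: 30.0
```

servo_tool(targets=[{"x": 0.009, "y": -0.04, "z": 0, "rx": 0, "ry": 0, "rz": 0.5}, {"x": 0.009, "y": -0.07, "z": 0, "rx": 0, "ry": 0, "rz": 0.7}, {"x": 0.009, "y": -0.08, "z": 0, "rx": 0, "ry": 0, "rz": 0.7}, {"x": 0.009, "y": -0.08, "z": 0, "rx": 0, "ry": 0, "rz": 0.7}, {"x": 0.009, "y": -0.08, "z": 0, "rx": 0, "ry": 0, "rz": 0.7}])

```text
time: 17.25
eef_pos: [0.5814, 0.2039, 0.1647]
eef_rot: [3.141, -0.001, 0.424]
ft_force: [0.3, -0.4, -1.3]
gripper_width: 0.0478
grip_force: 30.0
```

servo_tool(targets=[{"x": 0.008, "y": -0.09, "z": 0, "rx": 0, "ry": 0, "rz": 0.7}, {"x": 0.008, "y": -0.09, "z": 0, "rx": 0, "ry": 0, "rz": 0.7}, {"x": 0.008, "y": -0.09, "z": 0, "rx": 0, "ry": 0, "rz": 0.7}, {"x": 0.008, "y": -0.09, "z": 0, "rx": 0, "ry": 0, "rz": 0.7}, {"x": 0.008, "y": -0.09, "z": 0, "rx": 0, "ry": 0, "rz": 0.7}])

```text
time: 17.75
eef_pos: [0.6013, -0.0216, 0.1648]
eef_rot: [3.14, 0.0, 0.949]
ft_force: [1.2, -0.2, -1.2]
gripper_width: 0.0482
grip_force: 30.0
```

servo_tool(targets=[{"x": 0.008, "y": -0.09, "z": 0, "rx": 0, "ry": 0, "rz": 0.7}, {"x": 0.008, "y": -0.09, "z": 0, "rx": 0, "ry": 0, "rz": 0.7}, {"x": 0.008, "y": -0.09, "z": 0, "rx": 0, "ry": 0, "rz": 0.7}, {"x": 0.008, "y": -0.09, "z": 0, "rx": 0, "ry": 0, "rz": 0.7}, {"x": 0.008, "y": -0.04, "z": 0, "rx": 0, "ry": 0, "rz": 0.7}])

```text
time: 18.25
eef_pos: [0.6205, -0.2261, 0.1641]
eef_rot: [-3.141, 0.003, 1.468]
ft_force: [1.3, 0.0, -1.3]
gripper_width: 0.0477
grip_force: 30.0
```

servo_tool(targets=[{"x": 0, "y": 0, "z": 0, "rx": 0, "ry": 0, "rz": 0}, {"x": 0, "y": 0, "z": 0, "rx": 0, "ry": 0, "rz": 0}])

```text
time: 18.45
eef_pos: [0.6212, -0.2195, 0.1642]
eef_rot: [3.142, -0.001, 1.467]
ft_force: [0.3, 1.3, -1.5]
gripper_width: 0.048
grip_force: 30.0
```

```bash
python3 -c "
from h import *
s=bot.observe();print(s['time'],s['eef_pos'],s['eef_rot'],np.round(s['qpos'],2))
d=np.array([.6245,-.2425])-s['eef_pos'][:2];print(d/.5,(1.511-s['eef_rot'][2])/.15)"
```

```text
18.45 [ 0.62121674 -0.21945644  0.16416967] [ 3.14153040e+00 -7.64317053e-04  1.46734490e+00] [ 0.85  0.7  -0.94  1.53  0.59  1.21 -0.28]
[ 0.00656653 -0.04608712] 0.2910340248056024
```

servo_tool(targets=[{"x": 0.0065, "y": -0.046, "z": 0, "rx": 0, "ry": 0, "rz": 0.29}, {"x": 0, "y": 0, "z": -0.06, "rx": 0, "ry": 0, "rz": 0}, {"x": 0, "y": 0, "z": -0.06, "rx": 0, "ry": 0, "rz": 0}, {"x": 0, "y": 0, "z": -0.03, "rx": 0, "ry": 0, "rz": 0}, {"x": 0, "y": 0, "z": 0, "rx": 0, "ry": 0, "rz": 0}])

```text
time: 18.95
eef_pos: [0.6236, -0.2408, 0.087]
eef_rot: [-3.138, -0.001, 1.515]
ft_force: [-0.4, -0.6, -0.9]
gripper_width: 0.0479
grip_force: 30.0
```

servo_tool(targets=[{"x": 0, "y": 0, "z": 0, "rx": 0, "ry": 0, "rz": 0}, {"x": 0, "y": 0, "z": 0, "rx": 0, "ry": 0, "rz": 0}])

```text
time: 19.15
eef_pos: [0.6258, -0.2421, 0.0905]
eef_rot: [3.139, 0.0, 1.513]
ft_force: [-1.1, -0.3, -1.7]
gripper_width: 0.0475
grip_force: 30.0
```

Run:
```python
from h import *
s=bot.observe();print(s['time'],s['eef_pos'],s['eef_rot'],s['ft_force'])
f=bot.grab_frame("wrist");c=cam('wrist',s)
hsv=cv2.cvtColor(f,cv2.COLOR_RGB2HSV);H,S,V=[hsv[:,:,i].astype(int) for i in range(3)]
Rm=R.from_euler('xyz',s['eef_rot']).as_matrix()
for n,m,z in(('orange',(H>5)&(H<17)&(S>210),.05),('boxblue',(H>100)&(H<125)&(S>120),.046),('yellow',(H>22)&(H<35)&(S>200),.048)):
    k,l,st,ce=cv2.connectedComponentsWithStats(m.astype(np.uint8))
    for i in range(1,k):
        if st[i,4]>80: print(n,st[i],np.round(ray(c,[ce[i]],z)[0],4))
# far (+tool x) edge of pad: expected projected corners for assumed pose
y=-.06;ex=np.array([np.cos(y),np.sin(y),0]);ey=np.array([-np.sin(y),np.cos(y),0]);p=np.array([.6245,-.2425,.05])
Q=[p+a*.031*ex+b*.043*ey for a in(-1,1) for b in(-1,1)];print(np.round(proj(c,Q),1).tolist())
cv2.imwrite('pics/w8.png',f[:,:,::-1])
# white pad rows along centre column
for col in(290,320,350): print(col,[(r,f[r,col].tolist()) for r in range(110,230,6)])
```

```text
19.15 [ 0.6258292  -0.24208391  0.09053417] [3.13919277e+00 3.45789001e-04 1.51346926e+00] [-1.12369835 -0.27393077 -1.66749698]
orange [353 166   4  25  82] [ 0.6534 -0.2104  0.05  ]
orange [ 533  185  107   93 5314] [ 0.8234 -0.2518  0.05  ]
orange [527 309  13  33 215] [ 0.7993 -0.3416  0.05  ]
boxblue [ 254  138  124   94 4884] [ 0.6269 -0.2021  0.046 ]
boxblue [ 288  234   62   46 2112] [ 0.6248 -0.2724  0.046 ]
yellow [ 175  188   82   55 1652] [ 0.5563 -0.2274  0.048 ]
[[275.1, 276.1], [270.8, 163.7], [356.0, 276.3], [360.5, 164.0]]
290 [(110, [242, 209, 132]), (116, [241, 203, 130]), (122, [245, 215, 137]), (128, [244, 212, 135]), (134, [242, 208, 132]), (140, [38, 63, 96]), (146, [59, 107, 176]), (152, [60, 108, 177]), (158, [63, 110, 177]), (164, [93, 118, 161]), (170, [162, 152, 142]), (176, [162, 152, 141]), (182, [162, 153, 142]), (188, [161, 151, 140]), (194, [76, 74, 76]), (200, [76, 72, 74]), (206, [91, 86, 87]), (212, [90, 86, 86]), (218, [89, 88, 86]), (224, [89, 88, 87])]
320 [(110, [244, 213, 136]), (116, [244, 213, 136]), (122, [244, 213, 135]), (128, [244, 215, 136]), (134, [244, 214, 134]), (140, [32, 50, 76]), (146, [60, 106, 173]), (152, [59, 103, 170]), (158, [57, 104, 171]), (164, [69, 77, 95]), (170, [162, 152, 141]), (176, [161, 151, 141]), (182, [161, 151, 141]), (188, [162, 150, 140]), (194, [78, 76, 77]), (200, [76, 70, 73]), (206, [90, 85, 86]), (212, [90, 86, 86]), (218, [90, 88, 89]), (224, [93, 90, 87])]
350 [(110, [245, 216, 137]), (116, [245, 216, 139]), (122, [245, 216, 137]), (128, [244, 215, 138]), (134, [244, 214, 137]), (140, [32, 50, 78]), (146, [34, 55, 86]), (152, [33, 54, 85]), (158, [34, 55, 86]), (164, [67, 77, 95]), (170, [161, 151, 141]), (176, [161, 151, 141]), (182, [161, 151, 140]), (188, [161, 151, 140]), (194, [75, 73, 75]), (200, [87, 86, 85]), (206, [89, 88, 87]), (212, [88, 86, 86]), (218, [89, 87, 87]), (224, [89, 87, 87])]
```

The pad's far edge is at row 164, as predicted, so the centring is right. Lowering to about 1 cm above the pad.

servo_tool(targets=[{"x": -0.002, "y": 0, "z": -0.02, "rx": 0, "ry": 0, "rz": 0}, {"x": 0, "y": 0, "z": -0.015, "rx": 0, "ry": 0, "rz": 0}, {"x": 0, "y": 0, "z": -0.01, "rx": 0, "ry": 0, "rz": 0}, {"x": 0, "y": 0, "z": 0, "rx": 0, "ry": 0, "rz": 0}, {"x": 0, "y": 0, "z": 0, "rx": 0, "ry": 0, "rz": 0}])

```text
time: 19.7
eef_pos: [0.6237, -0.2425, 0.0659]
eef_rot: [-3.141, -0.0, 1.513]
ft_force: [0.3, -0.9, -1.1]
gripper_width: 0.0479
grip_force: 30.0
```

servo_tool(targets=[{"x": 0, "y": 0, "z": 0, "rx": 0, "ry": 0, "rz": 0}, {"x": 0, "y": 0, "z": 0, "rx": 0, "ry": 0, "rz": 0}, {"x": 0, "y": 0, "z": 0, "rx": 0, "ry": 0, "rz": 0}, {"x": 0, "y": 0, "z": 0, "rx": 0, "ry": 0, "rz": 0}, {"x": 0, "y": 0, "z": 0, "rx": 0, "ry": 0, "rz": 0}])

```text
time: 20.2
eef_pos: [0.6237, -0.2426, 0.0662]
eef_rot: [3.141, 0.0, 1.513]
ft_force: [0.5, 0.2, -1.9]
gripper_width: 0.048
grip_force: 30.0
```

```bash
python3 -c "
from bench import bot
print(bot.close_job())"
```

```text
the job is handed in; nothing more can be done
None
```

Job handed in at about 20 s with no verdict returned: the watch with the blue dial is held level and centred about 12 mm above the pad, and the battery is released within about 1 mm of home; I inferred the detent snap from that position and the push against the box, not from a direct reading.

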